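# Drag a lost sanding block out from under the drying rack

### The arm

A 7-joint arm with a two-finger parallel gripper is mounted at the origin on a cart in front of the work surface, level with it; the furniture and walls round the work are solid. World frame = base frame: x ahead of the robot, y to its left, z up, the work surface at z = 0. Lengths are in m, angles in rad, forces in N, time in s.
With the tool pointing down it reaches from about 0.425 to 0.925 m from the base axis. Payload 6.8 kg.
Tool frame: the origin (TCP) lies midway between the tips of the shut fingers; the grasp point (between the pads) lies bot.grip_point_offset behind it (bot.grip_point_offset is the distance from the TCP to the grasp point, in m); z points along the fingers, y is the line along which they close (so a half turn about z gives the same grasp; the last joint's range is limited). The gripper opens to 85 mm and grips with 20 to 120 N. Pads are 22 mm wide; open, the fingers measure 114 mm over their backs; the gripper's body (76 mm by 85 mm) begins 54 mm behind the grasp point. The pads swing forward as they close: fully open they stand 13 mm farther back than shut.
Start: joints at [1.004, 0.477, 0.022, 1.555, -0.011, 1.109, -0.083], TCP at [0.299, -0.605, 0.231] pointing down, gripper open.
Joint ranges: [-2.96, 2.96], [-0.34, 2.1], [-1.41, 1.46], [0.24, 2.44], [-1.37, 4.51], [0.17, 1.92], [-2.96, 2.96]. Speed limits (rad/s): [2.39, 2.39, 3.14, 3.14, 3.14, 3.14, 3.14].

### API

Orientations are given as a unit quaternion [w, x, y, z].
In Python, from station import get_obs, cams, job, bot gives the robot as it stands.
- The arm moves only by the tool arm_command, never from a script. Its argument "rows" is a list that holds one entry, the list of rows, each a list of 5 numbers: the finger opening in mm, from 0 to 85.4, then the shift along the world's x, y, z in units of 60 mm (1.0 is 60 mm), then the turn about the world's z in units of 0.08 rad (1.0 is 0.08 rad). In form: [[[grip, x, y, z, turn], ...]]. A call has exactly 10 rows; each row shifts and turns the commanded pose from where the row before left it; what a row does not reach is not made up. A row lasts 1/8 s, in which the tool goes at most 62.5 mm and 10.7 degrees, less where a joint would pass 70% of its speed; a pose out of reach is approached as far as the arm can. A call with a number of a shift or a turn outside -1 to 1 is refused whole. A call with a gripper value outside its range is refused whole. The fingers move at their own pace and stop on an object; "newtons" is the grip in N (left out, the last holds). Time passes only in rows, so rows that do not move let the fingers close, or fill a call up. It gives the time, the measured TCP pose, the force, the opening and the grip force at its end, in the units of the state.
- get_obs(): the state, without advancing time (a new reading comes with each control period).
- cams.read_camera(name): name is "scene" or "top" or "wrist"; returns the picture (420x560x3 uint8, red, green, blue); there is no depth.
- cams.camera_params(name): a dict with "K" (3x3 intrinsics, pixels), "extrinsics" (4x4, takes a point from camera to world coordinates). Camera axes: x right, y down, z forward; pixel columns grow to the right and rows downward; lengths in m; the calibration is good to about 2 mm. A picture is of the moment at which its call begins: read the wrist's pose just before it. camera_params takes no time and is no camera call; for the wrist camera it gives the pose at the moment of the call.
- job.hand_in(): hands the job in; it is judged then, once.
The state is a dict: "t": time; "q": joint angles; "joint_vel": joint speeds; "joint_torque": joint torques, N m; "eef_pos": TCP position; "tool_rot": TCP orientation; "contact_force": force on the tool from outside, world axes, zero at the start; "torque": the same for the moment, N m; "gripper_width": opening from 0.0 (shut) to 1.0 (fully open); "grasp_force": force on a finger pad.
Only numpy, scipy, OpenCV 4.12 (cv2) and the standard library are available. Lean on these libraries where they do the work, as an engineer would, in place of code of your own. Each camera call takes 0.05 s, during which the arm holds its last target. There are 200 camera calls.

### The job

A sanding block has slid under the low slatted drying rack. Pick up the flat hook by its wooden grip and use it to drag the block out until it lies wholly clear in front of the rack (do not touch the block with the hand before that), then lay the hook down flat on the worktop clear of the rack. Finally put the block back flat on the slats at the empty end of the rack's top, and leave the things already lying on the rack where they are.

Things in the scene. Friction and masses are not known exactly. Their poses are not given: they have to be found in the camera images.
- hook: Flat drag hook, loose, 0.14 kg. Origin: under the middle of the wooden grip; x from grip to foot, z up. Grip x -50..50, 22 wide, z 0..24. Flat steel blade 14 wide, z 5..10, to x 210. Foot at its end: upright steel strip x 204..210, z 5..19, y -7..60, so it reaches out only to the +y side and catches what lies beside the blade there. Mass centre about 27 ahead of origin (mm)
- hook_foot (a point): Point on the inner (grip-side) face of the hook's foot, in the middle of the part that sticks out to +y: at x 204, y 34, z 12 mm in the hook's frame
- rack: Low pale wooden drying rack, fixed. Origin: centre of its underside on the worktop; -x is its front, y its width. 140 deep (x), 320 wide (y), top at z 68. Five slats along y, 10 apart; below them 56 clear, open at front and back, closed at both ends by 12 mm boards (296 wide inside). On top things lie at y -20 to 160; the rest (y -160 to -20) is the empty end (mm)
- block: Lost sanding block, brown, 52 (x) by 68 (y) by 24 high, loose, lying flat on the worktop under the rack, to start with its centre 40 to 65 mm behind the front edge. Origin: centre of its underside, z up
- mate_block: Another sanding block like the lost one, 52 by 68 by 24 high, loose, lying on the rack's top near its front at about y = +105 mm of the rack; stays where it is. Origin: centre of its underside
- blank_pale: Pale square turning blank 22 x 150 x 22 lying along the rack on its top; stays where it is. Origin: centre of its underside
- blank_dark: Dark square turning blank 22 x 150 x 22 lying along the rack on its top; stays where it is. Origin: centre of its underside

How it is judged:
On the way, in this order (a step that is already met when the one before it is completed fails the run):
1. the hook is picked up and held in the fingers (contact force between the fingers and hook above 1 N and distance of hook from where it was at the start of the episode above 0.02 m), for 0.2 s.
2. the hook's foot has gone in well under the rack while held (contact force between the fingers and hook above 1 N and x of hook_foot in the frame of rack between -0.03 and 0.09 m and height (world z) of hook_foot below 0.056 m and x of block in the frame of rack above -0.09 m), for 0.1 s.
3. the block lies wholly clear in front of the rack (its centre at least 28 mm ahead of the front edge), low on the worktop (x of block in the frame of rack below -0.098 m and height (world z) of block below 0.01 m), for 0.2 s.
At the end, for the whole second after the job is handed in: The block lies flat on the slats of the rack's empty end (origin 63 to 74 mm up, within 55 mm of the rack's middle in x, y -145 to -10 mm, tilt under 0.12 rad); the hook lies flat on the worktop (within 12 mm, tilt under 0.12 rad), its foot not under the rack; both at rest (x of block in the frame of rack between -0.055 and 0.055 m and y of block in the frame of rack between -0.145 and -0.01 m and z of block in the frame of rack between 0.063 and 0.074 m and angle between each of block, hook's own z axis and vertical below 0.12 rad and linear speed of each of block, hook below 0.02 m/s and height (world z) of hook between -0.01 and 0.012 m and (x of hook_foot in the frame of rack below -0.075 m or x of hook_foot in the frame of rack above 0.08 m or y of hook_foot in the frame of rack below -0.165 m or y of hook_foot in the frame of rack above 0.165 m)); the robot touches nothing.
It fails at once if the robot touches the block before it is out in front of the rack (x of block in the frame of rack between -0.095 and 0.11 m and y of block in the frame of rack between -0.16 and 0.16 m and height (world z) of block below 0.05 m and contact force between any of the fingers, the arm and block above 0.5 N).
It fails at once if a thing on the rack is shifted by more than 30 mm (distance of any of mate_block, blank_pale, blank_dark from where it was at the start of the episode above 0.03 m).
It also fails if it takes over 58 s, if anything falls off the work surface, if the arm or the gripper's body presses on something with over 40 N, if the wrist force passes 120 N, or if a joint passes its speed limit or range.

## Working session

There is one attempt and no reset: what is moved stays moved. The work goes in short steps, Python scripts to look and compute and a tool call to move; the robot and the scene stay as the last step left them, time stands still between calls to the robot, and variables do not carry over. Pictures are saved under pics/ and viewed, at most 10 in all, crops included, and the job is handed in when it is done.

Besides the shell and the picture viewer there is one more tool, called after "Request:" by a JSON object that holds its "fn" and its "kwargs", one argument or row to a line. arm_command: Moves the arm, as the interface text tells. Its arguments: {"type":"object","properties":{"rows":{"type":"array"},"newtons":{"type":"number"}},"required":["rows"]}

```bash
mkdir -p pics; python3 - <<'E'
from station import get_obs,cams,job,bot
import cv2,numpy as np
print(get_obs()['eef_pos'],get_obs()['tool_rot'],bot.grip_point_offset)
for n in("scene","top"):
    im=cams.read_camera(n);cv2.imwrite(f"pics/{n}0.png",im[:,:,::-1]);p=cams.camera_params(n)
    print(n,np.round(p['K'],1).tolist(),np.round(p['extrinsics'],3).tolist())
E
```

```text
[ 0.29866147 -0.60466095  0.23031788] [-8.84705772e-04  9.73804416e-01  2.27385361e-01 -2.72359452e-04] 0.0187
scene [[448.7, 0.0, 277.9], [0.0, 448.7, 209.9], [0.0, 0.0, 1.0]] [[-0.774, -0.377, 0.508, 0.035], [-0.633, 0.481, -0.607, 0.356], [-0.016, -0.792, -0.611, 0.618], [0.0, 0.0, 0.0, 1.0]]
top [[537.4, 0.0, 289.5], [0.0, 537.4, 210.4], [0.0, 0.0, 1.0]] [[-0.011, -0.995, 0.095, 0.401], [-1.0, 0.011, 0.006, -0.208], [-0.007, -0.095, -0.996, 1.051], [0.0, 0.0, 0.0, 1.0]]
```

View pics/top0.png

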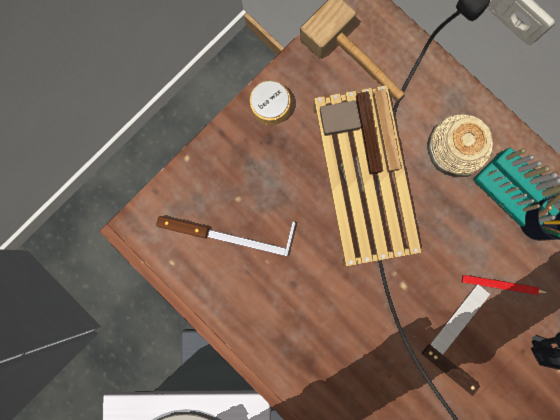

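View pics/scene0.png

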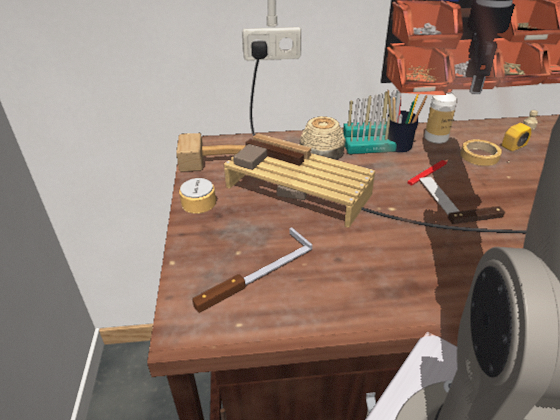

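The top view shows the hook, with its grip at (157–208, 217–236), the blade to (288,254) and the foot up to (294,223). The rack corners are at (316,98), (387,88), (420,252) and (347,265), with its front facing image left, which is world +y. In the scene view a grey-brown thing shows under the rack near (290,192). I'll enlarge both views and compute positions.

```bash
cat > h.py <<'E'
from station import get_obs,cams,job,bot
import cv2,numpy as np
def ray(n,uv,z,p=None):
    p=p or cams.camera_params(n);E=p['extrinsics'];d=E[:3,:3]@np.linalg.inv(p['K'])@[uv[0],uv[1],1]
    return E[:3,3]+d*(z-E[2,3])/d[2]
def proj(n,P,p=None):
    p=p or cams.camera_params(n);E=p['extrinsics'];c=E[:3,:3].T@(np.array(P)-E[:3,3]);c=p['K']@c;return c[:2]/c[2]
E
python3 - <<'E'
from h import *
for k,uv,z in[("rackFL",(316,98),.068),("rackBL",(387,88),.068),("rackBR",(420,252),.068),("rackFR",(347,265),.068),("gripEnd",(158,222),.024),("gripFront",(208,232),.024),("corner",(287,254),.019),("foottip",(293,223),.019)]:
    print(k,ray("top",uv,z).round(4))
s=cv2.imread("pics/scene0.png")[125:225,215:385];t=cv2.imread("pics/top0.png")[80:275,300:430]
a=cv2.resize(s,None,fx=4.7,fy=4.7,interpolation=2);cv2.imwrite("pics/s1.png",a)
cv2.imwrite("pics/t1.png",cv2.resize(t,None,fx=3,fy=3,interpolation=2))
E
```

```text
rackFL [ 0.7059 -0.2545  0.068 ]
rackBL [ 0.7235 -0.388   0.068 ]
rackBR [ 0.416  -0.4395  0.068 ]
rackFR [ 0.3938 -0.3061  0.068 ]
gripEnd [0.4794 0.0504 0.024 ]
gripFront [ 0.4592 -0.0458  0.024 ]
corner [ 0.4156 -0.1966  0.019 ]
foottip [ 0.475  -0.2088  0.019 ]
```

View pics/s1.png

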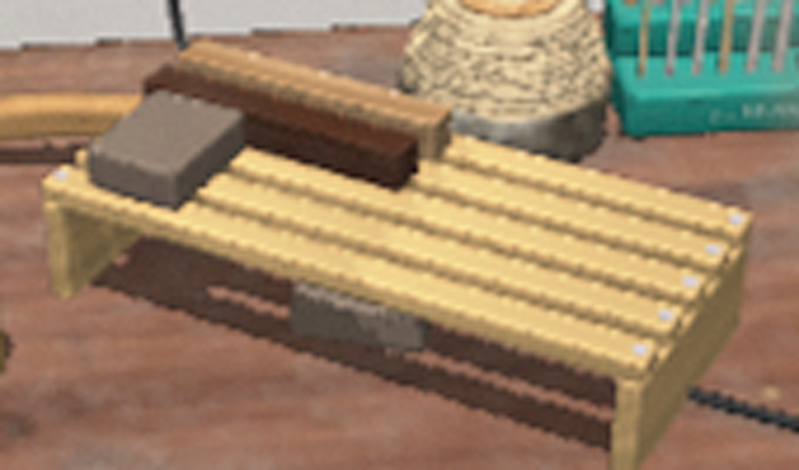

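View pics/t1.png

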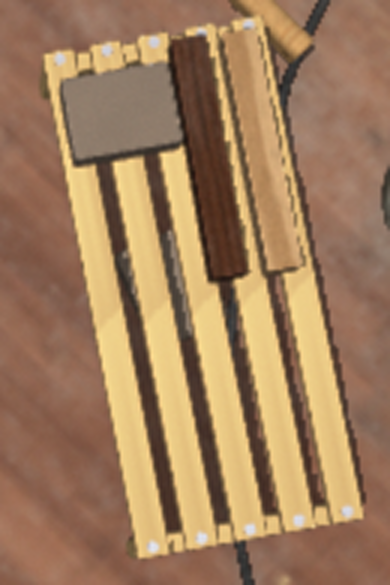

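The scene crop shows the block's front-bottom edge from (291,332) to (422,350), i.e. image (277,196)–(305,199.5). In the top crop it shows in gap 2 at rows 230–335 and in gap 1 at rows 250–305. Next I compute its pose and the hook's.

```bash
python3 - <<'E'
from h import *
C=np.array([.5598,-.3470]);ex=np.array([.155,-.988]);ey=np.array([.988,.155])
R=lambda P:(round((P[:2]-C)@ex,4),round((P[:2]-C)@ey,4))
def S(x,y):return (215+x/4.7,125+y/4.7)
def T(x,y):return (300+x/3,80+y/3)
for k,n,uv,z in[("botL","scene",S(291,335),0),("botR","scene",S(422,350),0),("topL?","scene",S(293,285),.024),("g2top","top",T(168,230),.024),("g2bot","top",T(188,335),.024),("g1top","top",T(122,250),.024),("g1bot","top",T(133,305),.024),("g3a","top",T(228,285),.024),("g3b","top",T(236,345),.024)]:
    P=ray(n,uv,z);print(k,P[:2].round(4),R(P))
# hook: colour blobs in top
im=cv2.imread("pics/top0.png");
g=im[205:245,145:300].astype(int)
hsv=cv2.cvtColor(im,cv2.COLOR_BGR2HSV)
m=((hsv[:,:,1]<70)&(hsv[:,:,2]>150)).astype(np.uint8);m[:, :200]=0;m[:,305:]=0;m[:215]=0;m[262:]=0
c=max(cv2.findContours(m,0,2)[0],key=cv2.contourArea)
ap=cv2.approxPolyDP(c,2,True)[:,0];print([ (tuple(a.tolist()),ray("top",a,.010)[:2].round(4).tolist()) for a in ap])
for p in [(158,217),(157,225),(207,238),(210,228)]: print(ray("top",p,.024)[:2].round(4))
s=cv2.resize(im[205:265,145:305],None,fx=5,fy=5,interpolation=2);cv2.imwrite("pics/hook.png",s)
E
```

```text
botL [ 0.5835 -0.297 ] (np.float64(-0.0457), np.float64(0.0311))
botR [ 0.5245 -0.3271] (np.float64(-0.0251), np.float64(-0.0318))
topL? [ 0.5881 -0.3049] (np.float64(-0.0372), np.float64(0.0345))
g2top [ 0.6021 -0.3323] (np.float64(-0.008), np.float64(0.0441))
g2bot [ 0.5336 -0.3436] (np.float64(-0.0075), np.float64(-0.0253))
g1top [ 0.5894 -0.3023] (np.float64(-0.0396), np.float64(0.0361))
g1bot [ 0.5535 -0.3087] (np.float64(-0.0388), np.float64(-0.0003))
g3a [ 0.5657 -0.37  ] (np.float64(0.0237), np.float64(0.0023))
g3b [ 0.5268 -0.3742] (np.float64(0.0217), np.float64(-0.0368))
[((294, 222), [0.4776, -0.2107]), ((285, 249), [0.4254, -0.1927]), ((210, 230), [0.4638, -0.0474]), ((208, 237), [0.4502, -0.0436]), ((286, 255), [0.4138, -0.1946])]
[0.4891 0.0505]
[0.4737 0.0522]
[ 0.4477 -0.0439]
[ 0.4668 -0.0496]
```

View pics/hook.png

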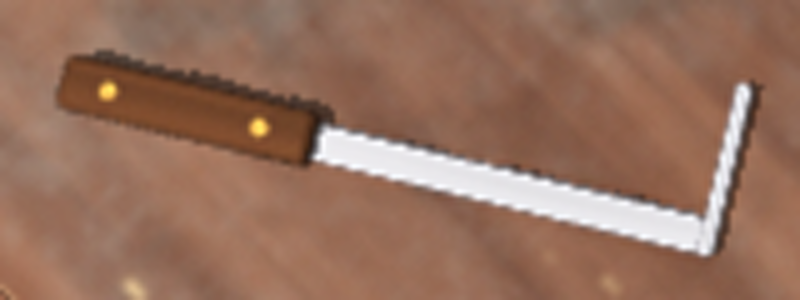

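The block's centre is at about (0.566, −0.335), with the rack at yaw −81.1° and the block about 18° off square. The crop shows the hook cleanly: grip centre about (0.469, 0.003), pointing −104°. I'll approach it now.

Request:
{"fn": "arm_command", "kwargs": {
  "rows": [
    [[85, 0.2, 0.7, -0.1, 0.8], [85, 0.2, 0.7, -0.1, 0.8], [85, 0.2, 0.7, -0.1, 0.8], [85, 0.2, 0.7, -0.1, 0.8], [85, 0.2, 0.7, -0.1, 0.8], [85, 0.2, 0.7, -0.1, 0.8], [85, 0.2, 0.7, -0.1, 0.8], [85, 0.2, 0.7, -0.1, 0.8], [85, 0.2, 0.7, -0.1, 0.8], [85, 0.2, 0.7, -0.1, 0.8]]
  ],
  "newtons": 60
}}

```text
t: 1.35
eef_pos: [0.419, -0.1838, 0.171]
tool_rot: [-0.0, 0.852, 0.523, -0.0]
contact_force: [-0.3, -0.4, 0.3]
gripper_width: 0.993
grasp_force: 0.0
```

Request:
{"fn": "arm_command", "kwargs": {
  "rows": [
    [[85, 0.2, 0.6, 0, 0.6], [85, 0.2, 0.6, 0, 0.6], [85, 0.2, 0.6, 0, 0.6], [85, 0.17, 0.6, 0, 0.6], [85, 0, 0.48, 0, 0.4], [85, 0, 0, -0.3, 0], [85, 0, 0, -0.3, 0], [85, 0, 0, -0.3, 0], [85, 0, 0, 0, 0], [85, 0, 0, 0, 0]]
  ]
}}

```text
t: 2.6
eef_pos: [0.4654, -0.0124, 0.1177]
tool_rot: [0.0, 0.789, 0.614, 0.0]
contact_force: [-0.0, 0.4, -0.9]
gripper_width: 0.996
grasp_force: 0.0
```

Request:
{"fn": "arm_command", "kwargs": {
  "rows": [
    [[85, 0, 0, -0.4, 0], [85, 0, 0, -0.4, 0], [85, 0, 0, -0.4, 0], [85, 0, 0, -0.3, 0], [85, 0, 0, -0.2, 0], [85, 0, 0, -0.17, 0], [85, 0, 0, 0, 0], [15, 0, 0, 0, 0], [15, 0, 0, 0, 0], [15, 0, 0, 0, 0]]
  ]
}}

```text
t: 3.85
eef_pos: [0.4654, -0.0124, 0.0054]
tool_rot: [0.0, 0.789, 0.614, 0.0]
contact_force: [0.2, -0.6, -0.5]
gripper_width: 0.37
grasp_force: 0.0
```

Request:
{"fn": "arm_command", "kwargs": {
  "rows": [
    [[15, 0, 0, 0, 0], [15, 0, 0, 0, 0], [15, 0, 0, 0, 0], [15, 0, 0, 0, 0], [15, 0, 0, 0.2, 0], [15, 0, 0, 0.3, 0], [15, 0, 0, 0.3, 0], [15, 0, 0, 0.2, 0], [15, 0, 0, 0, 0], [15, 0, 0, 0, 0]]
  ]
}}

```text
t: 5.1
eef_pos: [0.4648, -0.0125, 0.0648]
tool_rot: [-0.0, 0.789, 0.614, -0.0]
contact_force: [0.1, -0.2, -1.1]
gripper_width: 0.243
grasp_force: 58.8
```

```bash
python3 - <<'E'
from h import *
im=cams.read_camera("scene");cv2.imwrite("pics/s2.png",im[:,:,::-1])
im=cams.read_camera("top");cv2.imwrite("pics/t2.png",im[:,:,::-1])
a=cv2.hconcat([cv2.imread("pics/s2.png")[150:350,120:400],cv2.imread("pics/t2.png")[150:350,100:380]])
cv2.imwrite("pics/st2.png",cv2.resize(a,None,fx=1.42,fy=1.42))
E
```

```text
(no output)
```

View pics/st2.png

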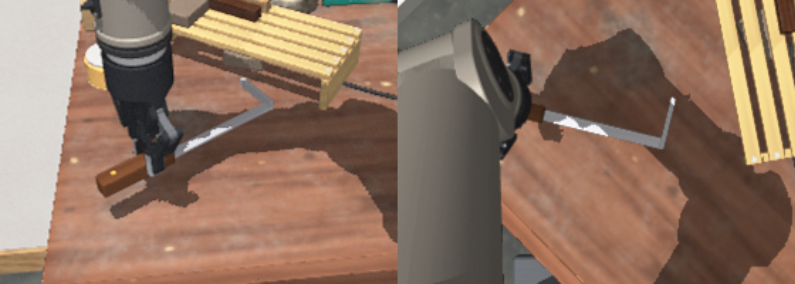

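The hook is held: in the top half its corner is at image (285.5,254) and its foot tip at (294,220), and in the scene half the corner is at (311.5,224.6). I check the droop by triangulating.

```bash
python3 - <<'E'
from h import *
def tri(a,b):
    Ps=[];
    A=[]
    for n,uv in(("top",a),("scene",b)):
        p=cams.camera_params(n);M=p['K']@np.linalg.inv(p['extrinsics'])[:3];A+=[uv[0]*M[2]-M[0],uv[1]*M[2]-M[1]]
    X=np.linalg.svd(np.array(A))[2][-1];return X[:3]/X[3]
print("corner",tri((285.5,254),(311.5,224.6)).round(4))
print("tip",tri((293.9,220.4),(120+243/1.42,150+80/1.42)).round(4) if 1 else 0)
h=np.radians(-104.2);d=np.array([np.cos(h),np.sin(h)])
o=np.array([.4648,-.0125])-.015*d;print("pred corner",o+.207*d, "tip",o+.207*d+.06*np.array([-d[1],d[0]]))
E
```

```text
corner [ 0.4141 -0.195   0.0667]
tip [ 0.4754 -0.2108  0.0726]
pred corner [ 0.41770098 -0.19863351] tip [ 0.4758677  -0.21335195]
```

Next I lower the hook and turn it 10° off the rack axis, so that the foot goes in beside the block and not into it.

Request:
{"fn": "arm_command", "kwargs": {
  "rows": [
    [[15, 0, 0, 0, 0.6], [15, 0, 0, 0, 0.6], [15, -0.07, -0.26, 0, 0.6], [15, -0.1, -0.3, 0, 0.6], [15, -0.1, -0.3, -0.1, 0.46], [15, 0, -0.3, -0.2, 0], [15, 0, 0, -0.2, 0], [15, 0, 0, -0.2, 0], [15, 0, 0, -0.19, 0], [15, 0, 0, 0, 0]]
  ]
}}

```text
t: 6.45
eef_pos: [0.4484, -0.0812, 0.0107]
tool_rot: [-0.001, 0.713, 0.701, -0.0]
contact_force: [-1.0, 0.3, -1.2]
gripper_width: 0.243
grasp_force: 58.8
```

```bash
python3 - <<'E'
from h import *
print(get_obs()['eef_pos'],get_obs()['contact_force'])
for i,n in enumerate(("scene","top")):
    im=cams.read_camera(n);cv2.imwrite(f"pics/{n}3.png",im[:,:,::-1])
a=cv2.hconcat([cv2.imread("pics/scene3.png")[130:330,200:400],cv2.imread("pics/top3.png")[90:290,230:430]])
cv2.imwrite("pics/st3.png",cv2.resize(a,None,fx=2,fy=2,interpolation=2))
E
```

```text
[ 0.44835858 -0.08116431  0.01071711] [-1.02750745  0.25461398 -1.22623558]
```

View pics/st3.png

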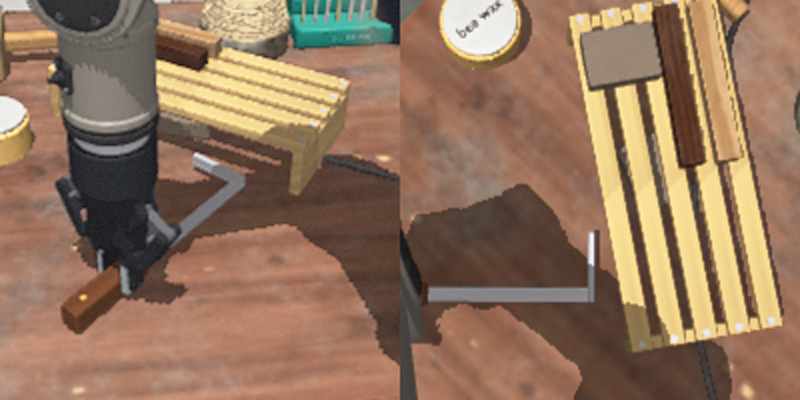

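The foot tip is at top image (327,206), or rack (−0.080, −0.040), in front of the rack as planned. The end board is clear and the block lies farther up. Now I insert the hook.

Request:
{"fn": "arm_command", "kwargs": {
  "rows": [
    [[15, -0.04, -0.15, 0, 0], [15, 0.03, -0.25, 0, 0], [15, 0.04, -0.25, 0, 0], [15, 0.04, -0.25, 0, 0], [15, 0.04, -0.25, 0, 0], [15, 0.04, -0.25, 0, 0], [15, 0.04, -0.25, 0, 0], [15, 0.04, -0.25, 0, 0], [15, 0.04, -0.25, 0, 0], [15, 0, 0, 0, 0]]
  ]
}}

```text
t: 7.8
eef_pos: [0.4653, -0.2126, 0.0117]
tool_rot: [0.0, 0.715, 0.699, -0.0]
contact_force: [-0.7, 1.4, -0.3]
gripper_width: 0.241
grasp_force: 58.8
```

Request:
{"fn": "arm_command", "kwargs": {
  "rows": [
    [[15, 0, 0, 0, 0.5], [15, 0, 0, 0, 0.6], [15, 0, 0, 0, 0.6], [15, 0, 0, 0, 0.5], [15, 0.11, 0.02, 0, 0], [15, 0.11, 0.02, 0, 0], [15, 0.12, 0.02, 0, 0], [15, 0.11, 0.02, -0.03, 0], [15, 0, 0, -0.03, 0], [15, 0, 0, 0, 0]]
  ]
}}

```text
t: 9.05
eef_pos: [0.4921, -0.2062, 0.0079]
tool_rot: [-0.0, 0.649, 0.76, -0.0]
contact_force: [-0.2, 0.3, -0.7]
gripper_width: 0.243
grasp_force: 58.9
```

Request:
{"fn": "arm_command", "kwargs": {
  "rows": [
    [[15, -0.02, 0.12, 0, 0], [15, -0.02, 0.12, 0, 0], [15, 0, 0.12, 0, 0], [15, 0.02, 0.12, 0, 0], [15, 0.02, 0.12, 0, 0], [15, 0.02, 0.12, 0, 0], [15, 0, 0.12, 0, 0], [15, 0, 0.12, 0, 0], [15, 0, 0.1, 0, 0], [15, 0, 0, 0, 0]]
  ]
}}

```text
t: 10.3
eef_pos: [0.4934, -0.1419, 0.0081]
tool_rot: [-0.0, 0.649, 0.761, 0.0]
contact_force: [-0.7, 0.4, -1.1]
gripper_width: 0.241
grasp_force: 58.8
```

```bash
python3 - <<'E'
from h import *
for i,n in enumerate(("scene","top")):
    im=cams.read_camera(n);cv2.imwrite(f"pics/{n}4.png",im[:,:,::-1])
a=cv2.hconcat([cv2.imread("pics/scene4.png")[130:330,200:400],cv2.imread("pics/top4.png")[90:290,230:430]])
cv2.imwrite("pics/st4.png",cv2.resize(a,None,fx=2,fy=2,interpolation=2))
E
```

```text
(no output)
```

View pics/st4.png

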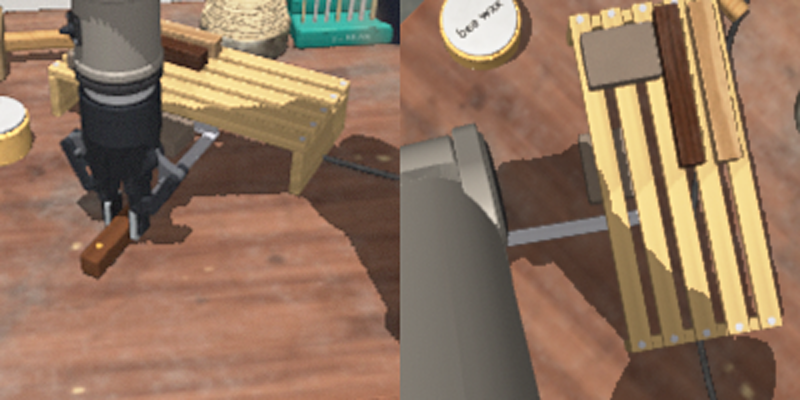

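The block's front is out under the rack's edge, at crop (580–605, 135–200), and is nearly square. It rests near the foot's tip, so I slide the hook sideways for a better hold and then go on dragging.

Request:
{"fn": "arm_command", "kwargs": {
  "rows": [
    [[15, 0.01, -0.07, 0, 0], [15, 0.11, 0.02, 0, 0], [15, 0.11, 0.02, 0, 0], [15, 0.11, 0.02, 0, 0], [15, 0, 0.07, 0, 0], [15, -0.02, 0.14, 0, 0], [15, -0.02, 0.14, 0, 0], [15, -0.02, 0.14, 0, 0], [15, -0.02, 0.14, 0, 0], [15, -0.02, 0.14, 0, 0]]
  ]
}}

```text
t: 11.65
eef_pos: [0.5076, -0.0964, 0.0081]
tool_rot: [0.0, 0.65, 0.76, 0.0]
contact_force: [-0.3, -0.7, -1.2]
gripper_width: 0.242
grasp_force: 58.9
```

Request:
{"fn": "arm_command", "kwargs": {
  "rows": [
    [[15, -0.02, 0.14, 0, 0], [15, -0.02, 0.14, 0, 0], [15, -0.02, 0.14, 0, 0], [15, -0.02, 0.14, 0, 0], [15, -0.02, 0.14, 0, 0], [15, -0.02, 0.1, 0, 0], [15, 0, 0, 0, 0], [15, 0, 0, 0, 0], [15, 0, 0, 0, 0], [15, 0, 0, 0, 0]]
  ]
}}

```text
t: 12.9
eef_pos: [0.5006, -0.0492, 0.0081]
tool_rot: [0.0, 0.65, 0.76, 0.0]
contact_force: [-0.2, -0.1, -1.1]
gripper_width: 0.246
grasp_force: 58.9
```

```bash
python3 - <<'E'
from h import *
for i,n in enumerate(("scene","top")):
    im=cams.read_camera(n);cv2.imwrite(f"pics/{n}5.png",im[:,:,::-1])
a=cv2.hconcat([cv2.imread("pics/scene5.png")[130:330,200:400],cv2.imread("pics/top5.png")[90:290,230:430]])
cv2.imwrite("pics/st5.png",cv2.resize(a,None,fx=2,fy=2,interpolation=2))
E
```

```text
(no output)
```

View pics/st5.png

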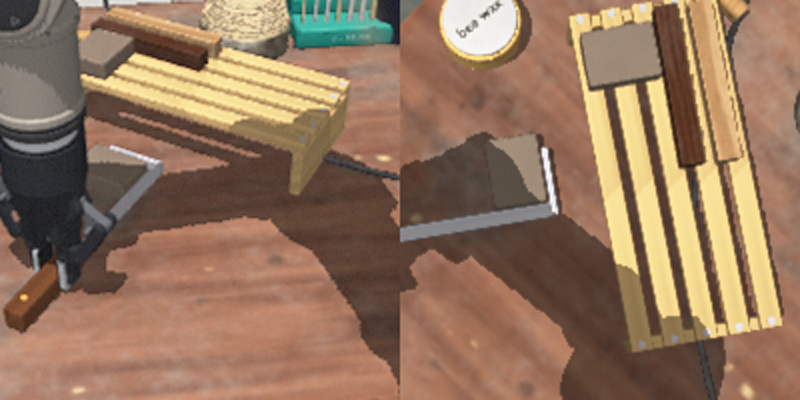

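The block is wholly out, seated in the hook's corner at crop (485–550, 135–208), about 45 mm clear of the rack. I back the hook off a little, lift it, carry it back to where it first lay and set it down.

Request:
{"fn": "arm_command", "kwargs": {
  "rows": [
    [[15, -0.05, -0.07, 0, 0], [15, 0, 0, 0.2, 0], [15, 0, 0, 0.3, 0], [15, 0, 0, 0.3, 0], [15, -0.13, 0.17, 0, -0.8], [15, -0.13, 0.17, 0, -0.8], [15, -0.13, 0.17, 0, -0.9], [15, -0.14, 0.17, 0, -0.9], [15, 0, 0, 0, -0.8], [15, 0, 0, 0, -0.84]]
  ]
}}

```text
t: 14.25
eef_pos: [0.4662, -0.0121, 0.0574]
tool_rot: [0.0, 0.789, 0.614, 0.001]
contact_force: [-0.1, -0.2, -0.7]
gripper_width: 0.242
grasp_force: 58.9
```

Request:
{"fn": "arm_command", "kwargs": {
  "rows": [
    [[15, 0, 0, -0.2, 0], [15, 0, 0, -0.2, 0], [15, 0, 0, -0.2, 0], [15, 0, 0, -0.1, 0], [15, 0, 0, -0.06, 0], [15, 0, 0, -0.04, 0], [15, 0, 0, -0.03, 0], [15, 0, 0, 0, 0], [15, 0, 0, 0, 0], [15, 0, 0, 0, 0]]
  ]
}}

```text
t: 15.5
eef_pos: [0.4659, -0.0125, 0.0065]
tool_rot: [0.0, 0.789, 0.615, 0.0]
contact_force: [-0.5, -0.3, -1.4]
gripper_width: 0.242
grasp_force: 58.9
```

Request:
{"fn": "arm_command", "kwargs": {
  "rows": [
    [[15, 0, 0, -0.02, 0], [15, 0, 0, 0, 0], [40, 0, 0, 0, 0], [60, 0, 0, 0, 0], [85, 0, 0, 0, 0], [85, 0, 0, 0, 0], [85, 0, 0, 0, 0], [85, 0, 0, 0, 0], [85, 0, 0, 0.2, 0], [85, 0, 0, 0.4, 0]]
  ]
}}

```text
t: 16.75
eef_pos: [0.4651, -0.0124, 0.0415]
tool_rot: [-0.001, 0.789, 0.615, -0.001]
contact_force: [0.9, 0.0, -0.2]
gripper_width: 0.995
grasp_force: 0.0
```

Request:
{"fn": "arm_command", "kwargs": {
  "rows": [
    [[85, 0, 0, 0.5, 0], [85, 0, 0, 0.5, 0], [85, 0, 0, 0.5, 0], [85, 0.2, 0.5, 0, 0], [85, 0.2, 0.5, 0, 0], [85, 0, 0.5, 0, 0], [85, 0, 0, 0, 0], [85, 0, 0, 0, 0], [85, 0, 0, 0, 0], [85, 0, 0, 0, 0]]
  ]
}}

```text
t: 18.0
eef_pos: [0.4897, 0.0767, 0.1312]
tool_rot: [0.0, 0.789, 0.614, -0.0]
contact_force: [0.4, -0.4, 0.2]
gripper_width: 0.994
grasp_force: 0.0
```

```bash
python3 - <<'E'
from h import *
for i,n in enumerate(("scene","top")):
    im=cams.read_camera(n);cv2.imwrite(f"pics/{n}6.png",im[:,:,::-1])
a=cv2.hconcat([cv2.imread("pics/scene6.png")[130:330,190:390],cv2.imread("pics/top6.png")[90:290,230:430]])
cv2.imwrite("pics/st6.png",cv2.resize(a,None,fx=2,fy=2,interpolation=2))
E
```

```text
(no output)
```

View pics/st6.png

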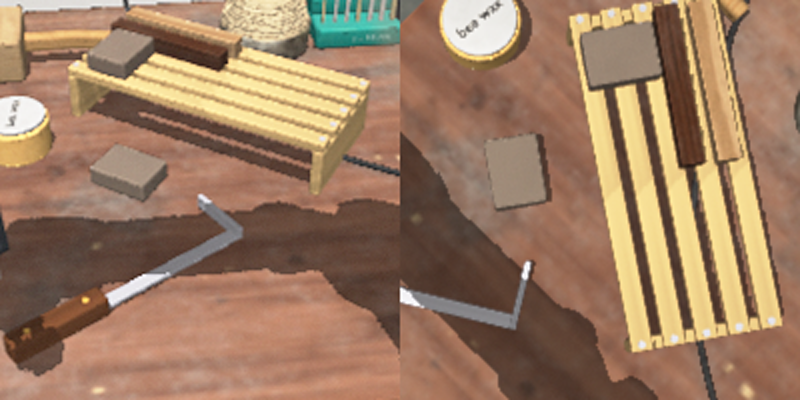

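The hook lies flat, clear of the block and the rack. The block is free at crop corners (485,140), (541,133), (548,202) and (496,210). I compute the grasp from the contour.

```bash
cat > blk.py <<'E'
from h import *
def poly(im,seed,z,tol=14):
    m=np.zeros((im.shape[0]+2,im.shape[1]+2),np.uint8)
    b=cv2.GaussianBlur(im,(3,3),0);cv2.floodFill(b.copy(),m,seed,0,(tol,)*3,(tol,)*3,cv2.FLOODFILL_FIXED_RANGE|cv2.FLOODFILL_MASK_ONLY|(255<<8))
    c=max(cv2.findContours(m[1:-1,1:-1],0,2)[0],key=cv2.contourArea)
    pts=np.array([ray("top",p,z)[:2] for p in c[:,0]],np.float32)
    return cv2.minAreaRect(pts*1000)
E
python3 - <<'E'
from blk import *
im=cv2.imread("pics/top6.png")
print(poly(im,(289,176),.024))
print([ray("top",(230+(x-400)/2,90+y/2),.024)[:2].round(4).tolist() for x,y in[(485,140),(541,133),(548,202),(496,210)]])
E
```

```text
((567.521484375, -183.7854766845703), (66.15826416015625, 76.27103424072266), 8.657390594482422)
[[0.5975, -0.1704], [0.6037, -0.2248], [0.5362, -0.2307], [0.529, -0.1805]]
```

Request:
{"fn": "arm_command", "kwargs": {
  "rows": [
    [[85, 0.13, -0.46, 0, -1], [85, 0.13, -0.46, 0, -1], [85, 0.13, -0.46, 0, -1], [85, 0.13, -0.46, 0, -1], [85, 0.13, -0.46, 0, -1], [85, 0.13, -0.46, 0, -1], [85, 0.13, -0.46, 0, -1], [85, 0.13, -0.46, 0, -1], [85, 0.13, -0.46, 0, -1], [85, 0.12, -0.5, 0, -1]]
  ]
}}

```text
t: 19.35
eef_pos: [0.5677, -0.2024, 0.1311]
tool_rot: [-0.0, 0.966, 0.257, 0.0]
contact_force: [-0.3, 0.7, -0.1]
gripper_width: 0.997
grasp_force: 0.0
```

Request:
{"fn": "arm_command", "kwargs": {
  "rows": [
    [[85, 0, 0, 0, -1], [85, 0, 0, 0, -1], [85, 0, 0, 0, -1], [85, 0, 0, 0, -1], [85, 0, 0, 0, -0.9], [85, 0, 0, -0.4, 0], [85, 0, 0, -0.4, 0], [85, 0, 0, 0, 0], [85, 0, 0, 0, 0], [85, 0, 0, 0, 0]]
  ]
}}

```text
t: 20.6
eef_pos: [0.568, -0.2012, 0.0843]
tool_rot: [0.0, 0.998, 0.066, 0.001]
contact_force: [-0.2, -0.4, -0.6]
gripper_width: 0.998
grasp_force: 0.0
```

Request:
{"fn": "arm_command", "kwargs": {
  "rows": [
    [[85, 0, 0, -0.4, 0], [85, 0, 0, -0.4, 0], [85, 0, 0, -0.3, 0], [85, 0, 0, -0.17, 0], [85, 0, 0, 0, 0], [40, 0, 0, 0, 0], [40, 0, 0, 0, 0], [40, 0, 0, 0, 0], [40, 0, 0, 0, 0], [40, 0, 0, 0, 0]]
  ],
  "newtons": 40
}}

```text
t: 21.85
eef_pos: [0.5676, -0.201, 0.0074]
tool_rot: [0.0, 0.998, 0.066, 0.0]
contact_force: [-0.8, 0.9, 6.0]
gripper_width: 0.604
grasp_force: 42.7
```

Request:
{"fn": "arm_command", "kwargs": {
  "rows": [
    [[40, 0, 0, 0, 0], [40, 0, 0, 0, 0], [40, 0, 0, 0.2, 0], [40, 0, 0, 0.4, 0], [40, 0, 0, 0.4, 0], [40, 0, 0, 0.5, 0], [40, 0, 0, 0.4, 0], [40, 0, 0, 0.1, 0], [40, 0, 0, 0, 0], [40, 0, 0, 0, 0]]
  ]
}}

```text
t: 23.1
eef_pos: [0.5663, -0.2006, 0.1257]
tool_rot: [-0.0, 0.998, 0.066, -0.001]
contact_force: [0.0, -0.2, -0.6]
gripper_width: 0.607
grasp_force: 42.0
```

Request:
{"fn": "arm_command", "kwargs": {
  "rows": [
    [[40, -0.15, -0.2, 0, 0], [40, -0.2, -0.35, 0, 0], [40, -0.2, -0.35, 0, 0.1], [40, -0.2, -0.35, 0, 0.1], [40, -0.2, -0.35, 0, 0.1], [40, -0.2, -0.35, 0, 0], [40, -0.2, -0.35, 0, 0], [40, -0.16, -0.36, 0, 0], [40, 0, 0, 0, 0], [40, 0, 0, 0, 0]]
  ]
}}

```text
t: 24.35
eef_pos: [0.4764, -0.3598, 0.1265]
tool_rot: [-0.0, 0.997, 0.078, -0.0]
contact_force: [-0.0, 1.1, -1.0]
gripper_width: 0.601
grasp_force: 42.0
```

Request:
{"fn": "arm_command", "kwargs": {
  "rows": [
    [[40, 0, 0, -0.2, 0], [40, 0, 0, -0.2, 0], [40, 0, 0, -0.2, 0], [40, 0, 0, -0.1, 0], [40, 0, 0, -0.05, 0], [40, 0, 0, -0.03, 0], [40, 0, 0, -0.02, 0], [40, 0, 0, 0, 0], [40, 0, 0, 0, 0], [40, 0, 0, 0, 0]]
  ]
}}

```text
t: 25.6
eef_pos: [0.4766, -0.3605, 0.079]
tool_rot: [0.0, 0.997, 0.078, 0.0]
contact_force: [0.1, 1.2, -0.3]
gripper_width: 0.606
grasp_force: 42.0
```

Request:
{"fn": "arm_command", "kwargs": {
  "rows": [
    [[40, 0, 0, -0.03, 0], [40, 0, 0, -0.02, 0], [40, 0, 0, 0, 0], [55, 0, 0, 0, 0], [62, 0, 0, 0, 0], [72, 0, 0, 0, 0], [80, 0, 0, 0, 0], [80, 0, 0, 0, 0], [80, 0, 0, 0, 0], [80, 0, 0, 0, 0]]
  ]
}}

```text
t: 26.85
eef_pos: [0.4766, -0.3604, 0.0759]
tool_rot: [0.0, 0.997, 0.078, 0.0]
contact_force: [0.2, 0.3, -0.6]
gripper_width: 0.938
grasp_force: 0.0
```

Request:
{"fn": "arm_command", "kwargs": {
  "rows": [
    [[80, 0, 0, 0.1, 0], [80, 0, 0, 0.3, 0], [80, 0, 0, 0.4, 0], [80, 0, 0, 0.5, 0], [80, 0, 0, 0.5, 0], [80, -0.4, -0.5, 0.3, 0], [80, -0.4, -0.6, 0, 0], [80, -0.4, -0.6, 0, 0], [80, -0.3, -0.6, 0, 0], [80, 0, 0, 0, 0]]
  ]
}}

```text
t: 28.1
eef_pos: [0.3835, -0.5023, 0.2034]
tool_rot: [0.001, 0.997, 0.075, -0.0]
contact_force: [0.6, 1.0, 0.3]
gripper_width: 0.94
grasp_force: 0.0
```

```bash
python3 - <<'E'
from h import *
a=cams.read_camera("top")[:,:,::-1].copy();cv2.imwrite("pics/top7.png",a);cv2.imwrite("pics/scene7.png",cams.read_camera("scene")[:,:,::-1])
b=cv2.imread("pics/top6.png")
d=cv2.absdiff(a,b).max(2)
C=np.array([.5598,-.3470]);ex=np.array([.155,-.988]);ey=np.array([.988,.155])
print("hook region diff",(d[215:265,200:300]>60).mean(),"mate/blank region",(d[85:175,315:400]>40).mean())
# block grey: low saturation, on rack empty end
hsv=cv2.cvtColor(a,cv2.COLOR_BGR2HSV);print(hsv[118,341], hsv[176:177,289])
m=((hsv[:,:,1]<85)&(hsv[:,:,2]>60)).astype(np.uint8);m[:178]=0;m[270:]=0;m[:,:320]=0;m[:,430:]=0
m=cv2.morphologyEx(m,cv2.MORPH_OPEN,np.ones((5,5)))
for c in cv2.findContours(m,0,2)[0]:
    if cv2.contourArea(c)>150:
        P=np.array([ray("top",p,.092)[:2] for p in c[:,0]],np.float32);r=cv2.minAreaRect(P*1000);q=np.array(r[0])/1000-C
        print("blob",cv2.boundingRect(c),r,"rack",q@ex,q@ey)
print(get_obs()['eef_pos'],get_obs()['contact_force'])
E
```

```text
hook region diff 0.34 mate/blank region 0.0
[ 15  62 143] [[ 10 109 152]]
blob (361, 199, 34, 40) ((476.6781311035156, -360.3494873046875), (67.97099304199219, 52.525691986083984), 8.64727783203125) rack 0.00030540377807622546 -0.08419357700195307
[ 0.38667542 -0.49845452  0.20290245] [ 0.24911377  0.21152633 -0.11613402]
```

```bash
python3 -c "
from station import job
print(job.hand_in())"
```

```text
the job is handed in; nothing more can be done
None
```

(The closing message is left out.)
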